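Pop a jar lid from the dispenser and trap it

ROBOT

A 6-joint arm with a two-finger parallel gripper is mounted at the origin on a cart in front of the work surface, level with it; the furniture and walls round the work are solid. World frame = base frame: x ahead of the robot, y to its left, z up, the work surface at z = 0. Lengths are in mm, angles in rad, forces in N, time in s.
With the tool pointing down it reaches from about 400 to 925 mm from the base axis. Payload 3.4 kg.
Tool frame: the origin (TCP) lies at the very end of the fingers, on their centre line; the grasp point (between the pads) lies 19 mm behind it; z points along the fingers, y is the line along which they close (so a half turn about z gives the same grasp; the last joint's range is limited). The gripper opens to 85 mm and grips with 20 to 120 N. Pads are 22 mm wide; open, the fingers measure 114 mm over their backs; the gripper's body (76 mm by 85 mm) begins 54 mm behind the grasp point. The pads swing forward as they close: fully open they stand 13 mm farther back than shut.
Start: joints at [1.097, 0.307, 1.506, -0, 1.328, -0.073], TCP at [223.833, 529.651, 231.305] pointing down, gripper open.
Joint ranges: [-3.12, 3.12], [-1.05, 2.28], [0.14, 2.33], [-1.42, 4.57], [0.1, 2.73], [-2.68, 2.68]. Speed limits (rad/s): [2.57, 2.57, 3.14, 3.14, 3.14, 3.14].

INTERFACE

Orientations are given as a rotation vector (axis times angle).
In Python, from workcell import env, fingers, imaging, order, silhouettes, pinpoint gives the robot as it stands. Calls block until the motion is done:
- env.move_pose(position, orientation): joint-space move of the TCP to a pose.
- env.move_linear(position, rot=None, max_speed=150, threshold=None): straight line of the TCP; rot=None keeps the orientation; max_speed is the mean speed in mm/s. With threshold (N) it stops when the force on the tool has changed by that much, and returns True; else False.
- env.movej(angles): joint-space move.
- fingers.grip(opening, newtons=None): finger opening in mm; newtons is the grip in N (None keeps the last); returns when the fingers have stopped.
- env.hold(seconds).
- env.ik(position, orientation): joint angles nearest the present ones, or None.
- env.observe(): the state.
- imaging.get_image(name): name is "scene" or "side" or "wrist"; returns a dict with "color" (480x640x3 uint8, red, green, blue), "K" (3x3 intrinsics, pixels), "rvec" (rotation vector, rad) and "tvec" (3), from world to camera coordinates, as OpenCV has them. Camera axes: x right, y down, z forward; pixel columns grow to the right and rows downward; lengths in mm; the calibration is good to about 2 mm. A picture is of the moment at which its call begins. There is no depth.
A pose or a line that the arm cannot do raises env.IKError and nothing moves.
- order.finish_job(): hands the job in; it is judged then, once.
Trained networks look in the newest picture that a camera, given by its name, has taken for a name from the list of things; names that differ only in an ending like _2 or _b are one class to them, and where a whole thing is asked for, a point or a joint stands for the part that bears it (a point fixed in the world has none). Each returns a list of dicts, best first, with "confidence" (0 to 1); they miss things now and then, are a little off and sometimes report something else, mostly with a low value. They report only what shows in the picture. A call takes as long as a camera call. They do not tell look-alikes from the thing itself.
- silhouettes(camera, target): "mask" (480x640 bool, what is visible of it) and "pixel" ([column, row] in pixels, amid what is visible of it).
- pinpoint(camera, target): "pixel" ([column, row] in pixels: a listed point, or the origin of a listed thing).
The state is a dict: "time_s": time; "qpos": joint angles; "dq": joint speeds; "joint_efforts": joint torques, N m; "ee_pos": TCP position; "eef_rot": TCP orientation; "wrist_force": force on the tool from outside, world axes, zero at the start; "wrist_torque": the same for the moment, N m; "finger_gap": finger opening in mm; "finger_force": force on a finger pad.
Only numpy, scipy, OpenCV 4.12 (cv2) and the standard library are available. Lean on these libraries where they do the work, as an engineer would, in place of code of your own. Each camera call takes 0.05 s, during which the arm holds its last target. There are 200 camera calls.

TASK

Press the release bar of the jar-lid dispenser down with one fingertip and, as the spring pops the lid out along its lane, trap the lid with the other finger of the gripper before it slides out of the open end. Finish while holding: the bar kept fully down by one finger and the lid lying flat in the lane, stopped against the other. Do not grasp or lift the lid, and leave the tumbler, the capped jar and the wick spool beside the dispenser where they stand.

Things in the scene. Friction and masses are not known exactly. Their poses are not given: they have to be found in the camera images.
- dispenser: Low grey and aluminium jar-lid dispenser fixed to the table. Origin on the table under the lane; x along the lane, z up, y to the release bar's side. The lid pops out towards -x (roughly at the robot); open end at x = -85 mm. Rear spring housing, 79 mm high and 78 mm wide, at x = 116 to 144 mm.
- lane (a point): Trapping point: middle of the lane at rail height, x -30, y 0, z 45 mm in the dispenser's frame, 65 mm across from bar_top and ahead of the lid. The lane is two level rails (14 mm wide, tops 45 mm above the table) with an open slot between them, 40 mm wide and 33 mm deep, for a fingertip; side walls 66 mm apart inside, 5 mm thick, rise 12 mm above the rails.
- catch (a point): Middle of the top edge of the catch that holds the lid back: 10 mm thick, 26 mm wide, 7 mm above the rails, at x 8, y 0 mm in the dispenser's frame. It is one piece with the release bar and sinks straight down with it.
- pusher_face (a point): Middle of the front face of the spring pusher behind the lid. It presses the lid towards -x with 4 N at the start, 1.5 N at the end of its 65 mm stroke; then the lid runs on out of the lane. Released, the lid travels 40 mm in about 0.1 s, so the trapping finger must stand in the lane before the bar is down.
- lid: Round pressed-tin jar lid, 62 mm in diameter, 12 mm high, about 40 g, flat on the rails; origin at the centre of its underside, z up. It starts at x 45 mm in the dispenser's frame, front rim against the catch.
- release_bar (a joint): Travel of the release bar, m: 0 up (lid held), 0.012 fully down at its stop. It lets the lid go at about 0.007. The return spring pushes with 3 N at the top, 4.8 N at the bottom; let go, bar and catch rise again under the lid.
- bar_top (a point): Middle of the top of the release bar's flat grey pad; moves down with it. At x -30, y 65 mm in the dispenser's frame; the pad spans x -57 to 13, y 44 to 86 mm. Its top is 9 mm above the rails (54 mm above the table) when up, 3 mm below the rails when fully down, so that a level fingertip in the lane then reaches 3 mm into the slot.
- tumbler: Glass candle tumbler, 66 mm in diameter, 70 mm high, loose on the table behind and left of the pad, about 80 mm behind and 130 mm left of the dispenser's origin; origin at the centre of its underside. To be left alone.
- capped_jar: Lidded jar candle, 70 mm in diameter, 72 mm high, loose on the table on the other side of the dispenser, about 140 mm from its middle line; origin at the centre of its underside. To be left alone.
- wick_spool: Wooden spool of white wick, 60 mm in diameter, 50 mm high, standing on the table on the pad's side, about 200 mm from the dispenser's middle line; origin at the centre of its underside. To be left alone.
Things that resemble listed ones, but are neither listed nor needed, are in the scene too. What is meant by the lid is not yellow, and is the smaller of those in its own colour.

How it is judged (in metres and radians):
At the end, for the whole second after the job is handed in: The release bar is held at least 9 mm down (of 12); the lid has popped forward past the catch, 15 to 80 mm from its start, and lies flat on the rails (within 5 mm in height and 0.12 rad), at rest and pressed against a finger by the pusher spring alone, not gripped (contact force 0.3 to 8 N) (value of joint release_bar above 0.009 m and x of lid in the frame of dispenser between -0.035 and 0.03 m and z of lid in the frame of dispenser between 0.04 and 0.05 m and angle between lid's own z axis and vertical below 0.12 rad and contact force between the fingers and lid between 0.3 and 8 N and linear speed of lid below 0.02 m/s); the arm keeps its last pose, push and grip.
It fails at once if the lid slides away out of the lane (its centre comes within 25 mm of the open end) (x of lid in the frame of dispenser below -0.06 m).
It fails at once if the lid is lifted more than 12 mm off the rails or tipped by more than 0.5 rad (z of lid in the frame of dispenser above 0.057 m or angle between lid's own z axis and vertical above 0.5 rad).
It fails at once if the glass tumbler is moved by more than 15 mm (distance of tumbler from where it was at the start of the episode above 0.015 m).
It fails at once if the capped jar is moved by more than 15 mm (distance of capped_jar from where it was at the start of the episode above 0.015 m).
It fails at once if the wick spool is moved by more than 15 mm (distance of wick_spool from where it was at the start of the episode above 0.015 m).
It also fails if it takes over 32 s, if anything falls off the work surface, if the arm or the gripper's body presses on something with over 40 N, if the wrist force passes 120 N, or if a joint passes its speed limit or range.

## Working session

There is one attempt and no reset: what is moved stays moved. The work goes in short steps, each a Python script; the robot and the scene stay as the last script left them, time stands still between calls to the robot, and variables do not carry over. Pictures are saved under pics/ and viewed, at most 10 in all, crops included, and the job is handed in when it is done.

```bash
mkdir -p pics; ls; cat > h.py <<'E'
import numpy as np, cv2
from workcell import env, fingers, imaging, order, silhouettes, pinpoint
def shot(n,f=None):
    im=imaging.get_image(n)
    if f: cv2.imwrite('pics/'+f,im['color'][:,:,::-1])
    return im
def ray(im,px):
    R=cv2.Rodrigues(np.array(im['rvec'],float))[0];t=np.array(im['tvec'],float).ravel()
    d=R.T@np.linalg.inv(im['K'])@np.array([px[0],px[1],1.]);c=-R.T@t
    return c,d/np.linalg.norm(d)
def onz(im,px,z):
    c,d=ray(im,px);return c+d*(z-c[2])/d[2]
def proj(im,P):
    return cv2.projectPoints(np.array(P,float).reshape(-1,1,3),np.array(im['rvec'],float),np.array(im['tvec'],float),np.array(im['K'],float),None)[0].reshape(-1,2)
E
python3 - <<'E'
from h import *
zs=dict(dispenser=0,lane=45,catch=52,pusher_face=50,lid=45,bar_top=54,tumbler=0,capped_jar=0,wick_spool=0)
for n in('scene','side'):
    im=shot(n,n+'.png')
    print(n,'cam',ray(im,(320,240))[0].round())
    for t,z in zs.items():
        for r in pinpoint(n,t)[:4]:
            print(n,t,np.round(r['pixel']),round(r['confidence'],2),onz(im,r['pixel'],z).round(1)[:2])
print(env.observe())
E
```

```text
pics
scene cam [  86. -414.  706.]
scene dispenser [346. 288.] 0.81 [ 527.  -115.8]
scene lane [337. 282.] 0.83 [ 498.8 -114. ]
scene catch [351. 267.] 0.58 [ 537.2 -116. ]
scene pusher_face [369. 249.] 0.66 [ 595.9 -115.3]
scene lid [241. 296.] 0.95 [367.2  -3.9]
scene lid [359. 262.] 0.93 [ 561.5 -117. ]
scene lid [454. 273.] 0.65 [ 650.6 -266.2]
scene lid [308. 261.] 0.61 [502.6 -44. ]
scene bar_top [308. 262.] 0.68 [496.  -49.4]
scene bar_top [329. 232.] 0.15 [579.4 -30.6]
scene tumbler [330. 231.] 0.71 [6.227e+02 1.000e-01]
scene capped_jar [398. 327.] 0.96 [ 516.5 -240.1]
scene wick_spool [267. 236.] 0.72 [527.4  92.6]
side cam [ 479. -779.  737.]
side dispenser [301. 268.] 0.22 [500.9 -66.7]
side lane [300. 268.] 0.7 [ 498.6 -109.1]
side catch [323. 266.] 0.66 [ 538.9 -115.6]
side pusher_face [358. 265.] 0.59 [ 600.9 -118.8]
side lid [430. 335.] 0.8 [ 690.8 -279.4]
side lid [240. 242.] 0.61 [391.3 -29.7]
side lid [344. 268.] 0.57 [ 576.2 -119. ]
side bar_top [298. 245.] 0.66 [498.8 -59. ]
side bar_top [323. 266.] 0.65 [ 538.8 -118. ]
side tumbler [356. 240.] 0.95 [616.4  -1. ]
[... 199 characters left out ...]
0, 'qpos': array([ 1.09751632e+00,  3.06791687e-01,  1.50638528e+00, -2.08745296e-05,
        1.32843105e+00, -7.34972246e-02]), 'dq': array([-1.26033000e-03,  2.22923800e-05,  1.10392475e-03,  8.62650780e-04,
       -2.05037922e-03,  2.15507390e-06]), 'joint_efforts': array([-4.32830975e-04, -4.57489944e+01, -2.52339721e+01, -4.49001691e-04,
        9.25478998e-04,  2.08158419e-06]), 'ee_pos': array([223.82921691, 529.64809877, 231.31523482]), 'eef_rot': array([ 6.23792944e-01,  3.07902423e+00, -3.18381821e-05]), 'wrist_force': array([-0.00432144,  0.68475838,  0.54686507]), 'wrist_torque': array([-0.00156457, -0.00360447,  0.0543409 ]), 'finger_force': 0.0, 'finger_gap': 85.69193420478268}
```

View pics/scene.png

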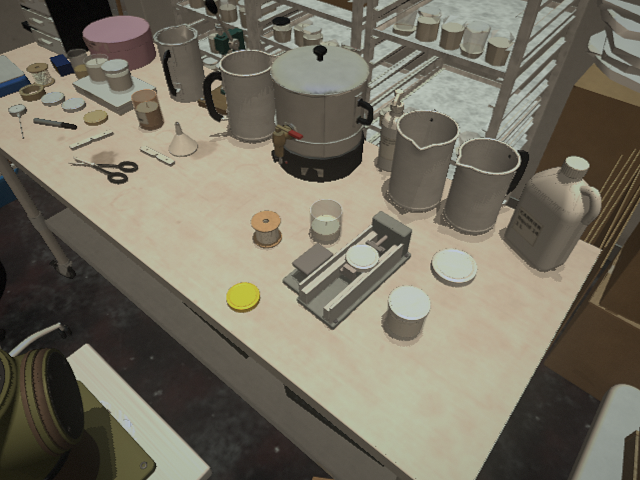

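View pics/side.png

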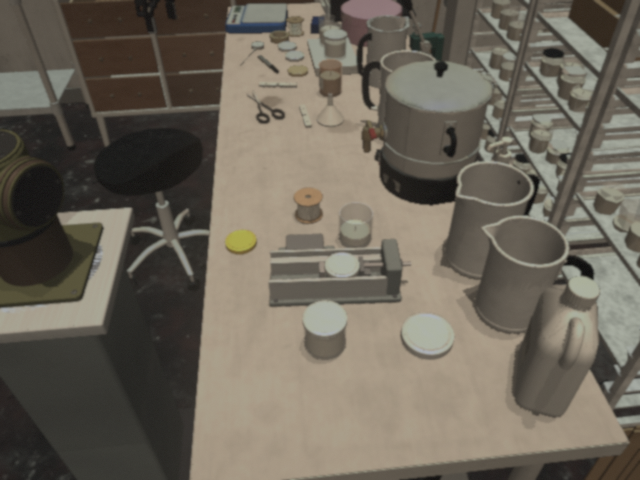

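Three things could be taken for the lid: yellow at (241,296), a white plate at (454,266), and a white lid in the lane at (361,257). The lid in the dispenser is white and the smaller of the two white ones, so I choose that. I'll go above it and check up close.

```bash
cat >> h.py <<'E'
from scipy.spatial.transform import Rotation as Ro
def rot(yaw,s=1):
    y=s*np.array([-np.sin(yaw),np.cos(yaw),0]);z=np.array([0,0,-1.]);x=np.cross(y,z)
    return Ro.from_matrix(np.c_[x,y,z]).as_rotvec()
E
python3 - <<'E'
from h import *
for s in(1,-1):print(s,env.ik([500,-80,240],rot(-.05,s)),env.ik([500,-80,42],rot(-.05,s)))
q=env.observe()['qpos'];c=[(s,env.ik([500,-80,260],rot(-.05,s))) for s in(1,-1)]
c=[k for k in c if k[1] is not None];s,_=min(c,key=lambda k:abs(k[1][5]))
env.move_pose([500,-80,260],rot(-.05,s));print('s',s)
im=shot('wrist','w1.png');print(ray(im,(320,240)))
zs=dict(lane=45,catch=52,pusher_face=50,lid=45,bar_top=54,dispenser=0,tumbler=0,capped_jar=0)
for t,z in zs.items():
    for r in pinpoint('wrist',t)[:3]: print(t,np.round(r['pixel']),round(r['confidence'],2),onz(im,r['pixel'],z).round(1)[:2])
print(env.observe()['time_s'],env.observe()['ee_pos'])
E
```

```text
1 [-0.24209203  0.2039087   1.63083473  0.          1.30684922 -1.76288835] [-0.24209203  0.43894327  1.883337    0.          0.81931237 -1.76288835]
-1 [-2.42092028e-01  2.03908696e-01  1.63083473e+00 -8.88178420e-16
  1.30684922e+00  1.37870430e+00] [-2.42092028e-01  4.38943275e-01  1.88333700e+00 -8.88178420e-16
  8.19312375e-01  1.37870430e+00]
s -1
(array([580.05750438, -84.2860866 , 402.24935403]), array([-0.31108645,  0.01988778, -0.95017351]))
lane [352. 204.] 0.62 [ 500.6 -112.1]
catch [354. 172.] 0.88 [ 534.6 -114.5]
catch [352. 172.] 0.29 [ 535.2 -112.4]
pusher_face [360.  99.] 0.65 [ 602.2 -121.4]
lid [253. 288.] 0.93 [409.8   1.6]
lid [355. 134.] 0.85 [ 571.  -116.9]
lid [292. 208.] 0.57 [500.3 -49.7]
bar_top [353. 206.] 0.47 [ 500.8 -112.3]
dispenser [354. 170.] 0.58 [ 531.  -119.2]
tumbler [238.  96.] 0.92 [614.6   4.3]
capped_jar [466. 164.] 0.86 [ 531.4 -245.7]
capped_jar [357. 133.] 0.55 [ 570.5 -122.7]
3.8333 [500.03051459 -79.85595679 259.97185992]
```

View pics/w1.png

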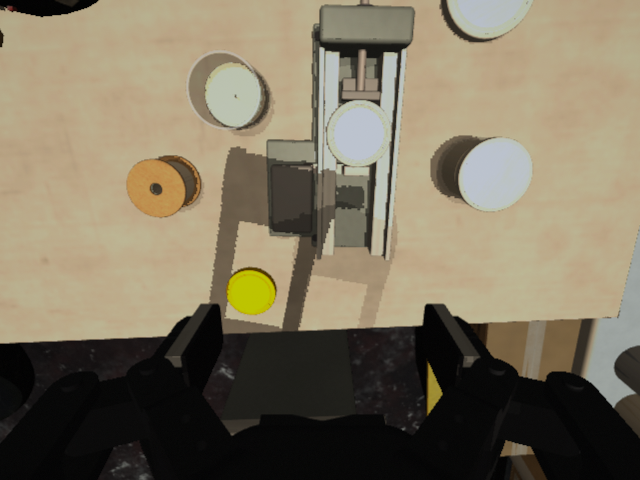

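The wrist view shows the white lid in the lane at (358,133), with the catch at (354,172), the pad at (292,200) and the housing at (366,25). This confirms the choice of lid. Next I'll overlay a model outline to check position and yaw.

```bash
python3 - <<'E'
from h import *
im=shot('wrist')
# point fit: dispenser frame points
F={'lane':((-30,0,45),(352,204)),'catch':((8,0,52),(354,172)),'lid':((45,0,45),(355,134)),'pf':((76,0,50),(360,99)),'bar':((-22,65,54),(292,201))}
P=np.array([v[0] for v in F.values()],float);W=np.array([onz(im,v[1],v[0][2])[:2] for v in F.values()])
a=P[:,:2]-P[:,:2].mean(0);b=W-W.mean(0)
yaw=np.arctan2((a[:,0]*b[:,1]-a[:,1]*b[:,0]).sum(),(a*b).sum())
yaw=-.075
R=lambda y:np.array([[np.cos(y),-np.sin(y)],[np.sin(y),np.cos(y)]])
O=W.mean(0)-R(yaw)@P[:,:2].mean(0);print('yaw',np.arctan2((a[:,0]*b[:,1]-a[:,1]*b[:,0]).sum(),(a*b).sum()),'O',O)
big=cv2.resize(im['color'][0:270,180:480,::-1],None,fx=2.2,fy=2.2,interpolation=cv2.INTER_CUBIC)
def poly(pts,col):
    w=[np.r_[O+R(yaw)@np.array(p[:2]),p[2]] for p in pts]
    q=(proj(im,w)-[180,0])*2.2
    cv2.polylines(big,[q.round().astype(np.int32)],True,col,1)
for s in(1,-1):
    poly([(-85,s*33,57),(116,s*33,57),(116,s*38,57),(-85,s*38,57)],(0,0,255))
    poly([(-85,s*20,45),(116,s*20,45)],(0,255,0))
poly([(-57,44,54),(13,44,54),(13,86,54),(-57,86,54)],(255,0,0))
poly([(45+31*np.cos(t),31*np.sin(t),57) for t in np.linspace(0,6.28,40)],(255,0,255))
poly([(116,39,79),(144,39,79),(144,-39,79),(116,-39,79)],(0,255,255))
cv2.imwrite('pics/ov.png',big)
E
```

```text
yaw -0.06622111882130761 O [ 527.32706662 -115.53705313]
```

View pics/ov.png

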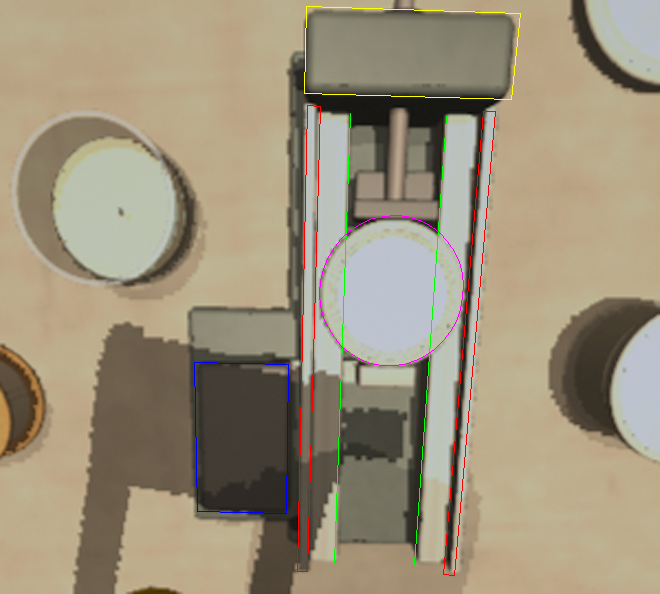

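The overlay fits to within about 2 mm, with the yaw nearer -0.065. Next I'll move to just above with the fingers set to 51 mm, which puts their centres 65 mm apart, and look once more.

```bash
cat >> h.py <<'E'
YAW=-.065;O=np.array([527.3,-115.7])
def D(x,y,z):
    c,s=np.cos(YAW),np.sin(YAW);return np.array([O[0]+c*x-s*y,O[1]+s*x+c*y,z])
E
python3 - <<'E'
from h import *
env.move_pose(D(-30,32.5,140),rot(YAW,-1))
fingers.grip(51,20)
env.move_linear(D(-30,32.5,80),max_speed=100)
o=env.observe();print(o['time_s'],o['ee_pos'],o['finger_gap'],o['wrist_force'])
im=shot('wrist')
for t,z in dict(lane=45,catch=52,bar_top=54,lid=45,pusher_face=50).items():
    for r in pinpoint('wrist',t)[:2]:
        w=onz(im,r['pixel'],z)[:2]-O;c,s=np.cos(YAW),np.sin(YAW)
        print(t,np.round(r['pixel']),round(r['confidence'],2),(c*w[0]+s*w[1]).round(1),(-s*w[0]+c*w[1]).round(1))
s=shot('scene')
a=cv2.resize(s['color'][190:340,250:450,::-1],(600,450),interpolation=cv2.INTER_CUBIC)
cv2.imwrite('pics/s2.png',a);cv2.imwrite('pics/w2.png',im['color'][:,:,::-1])
E
```

```text
5.625 [499.80778624 -81.39528421  80.15566535] 51.11617722282723 [-0.33371611  0.27574748 -0.68694892]
lane [375. 275.] 0.69 -28.1 1.4
catch [383. 213.] 0.91 9.0 0.6
bar_top [261. 284.] 0.9 -29.2 63.4
lid [387. 140.] 0.91 44.2 -0.6
pusher_face [391.  70.] 0.79 74.5 0.0
```

View pics/w2.png

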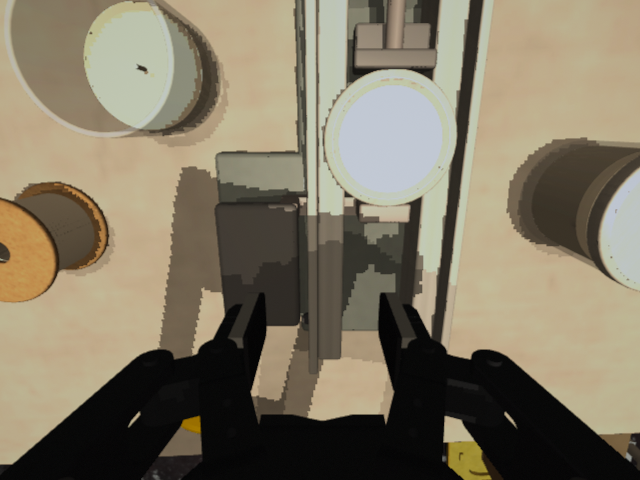

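View pics/s2.png

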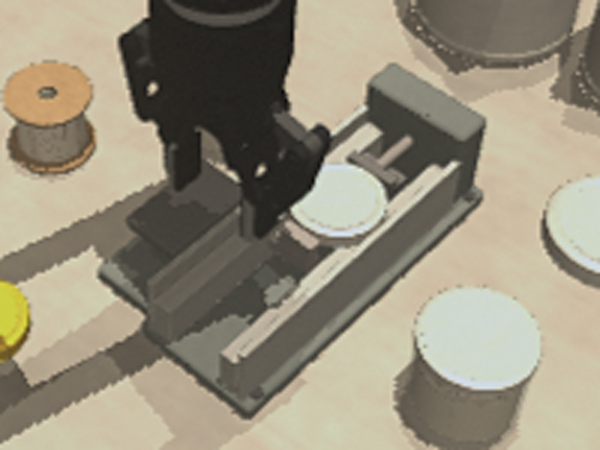

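Every measured point agrees to within 2 mm. In the wrist view the left fingertip (250,310) is over the pad and the right one (390,310) is over the slot. Pressing now.

```bash
python3 - <<'E'
from h import *
f=lambda:(lambda o:print(o['time_s'],o['ee_pos'].round(1),o['wrist_force'].round(2),round(o['finger_gap'],1),o['finger_force']))(env.observe())
env.move_linear(D(-30,32.5,62),max_speed=60)
f();r=env.move_linear(D(-30,32.5,25),max_speed=40,threshold=14);print(r);f()
env.hold(.4);f()
im=shot('wrist','w3.png')
for t,z in dict(lid=45,bar_top=42,catch=40).items():
    for r in pinpoint('wrist',t)[:2]:
        w=onz(im,r['pixel'],z)[:2]-O;c,s=np.cos(YAW),np.sin(YAW)
        print(t,np.round(r['pixel']),round(r['confidence'],2),(c*w[0]+s*w[1]).round(1),(-s*w[0]+c*w[1]).round(1))
s=shot('scene');cv2.imwrite('pics/s3.png',cv2.resize(s['color'][190:340,250:450,::-1],(600,450),interpolation=cv2.INTER_CUBIC))
E
```

```text
6.425 [498.9 -81.2  61.3] [ 0.12  0.09 -0.05] 50.9 0.0
True
7.0667 [499.5 -81.3  38.6] [-2.66 -0.75 11.54] 50.7 7.21462065121159
7.4667 [499.5 -81.2  38.5] [-1.77 -0.83 10.97] 51.1 7.495184994768351
lid [403. 226.] 0.91 11.6 -1.6
lid [188. 440.] 0.58 -100.5 99.1
bar_top [248. 311.] 0.75 -29.0 64.3
catch [252. 312.] 0.66 -30.5 63.5
```

View pics/w3.png

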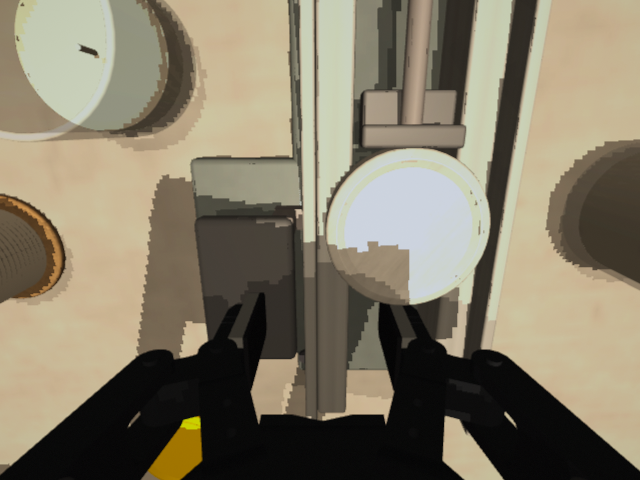

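View pics/s3.png

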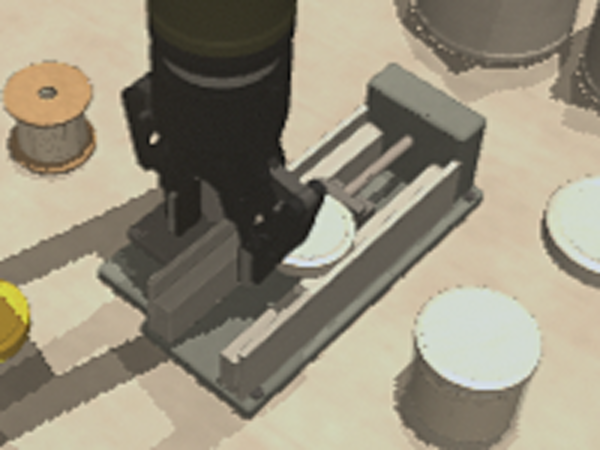

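The lid sits flat at x ≈ 12 mm, stopped against the lane finger at about 2 N. The bar takes 11 N against a 4.8 N return spring, with the tip at its stop height, so it's fully down.

```bash
python3 -c "
from h import *
print(order.finish_job())"
```

```text
the job is handed in; nothing more can be done
None
```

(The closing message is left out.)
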